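# Seat the slide plate on the microscope stage

### The job

Take the grey dust cap off the light port of the microscope stage and stand it upright on the bench. Then set the aluminium slide plate, narrow end over the single ball, onto the stage's three locating balls and, without dropping it, press it down gently with the fingers until the two sprung plungers snap over its edges and hold it fully home on all three balls. Let go of it, and leave the other things on the bench where they are.

Things in the scene. Friction and masses are not known exactly. Their poses are not given: they have to be found in the camera images.
- stage: Microscope stage, fixed on the bench: white base 190 x 200 x 30 mm, dark deck 170 x 190 mm, deck top 45 mm up. Origin: centre of its underside, z up. Three 12 mm steel balls, centres 55 mm up, at (x, y) = (45, 0), (-35, 34), (-35, -34) mm. Grey drive motors, under 42 mm high, stick out sideways to y = +155 mm (x = -40) and y = -155 mm (x = 40).
- ball_single (a point): Centre of the stage's single ball (12 mm in diameter), at (45, 0, 55) mm in the stage's frame, towards its +x; the plate's narrow end goes over it.
- plunger_a_tip (a point): Centre of the round steel nose (6 mm radius) of the sprung plunger on the stage's +y side, at (-8, +55, 74) mm in the stage's frame when free. It springs outward along y up to 9 mm, 1.5 N per mm. Its aluminium housing behind it spans y = +66 to +90 mm, x = -21 to 5 mm, top 83 mm above the bench.
- plunger_b_tip (a point): Centre of the round steel nose (6 mm radius) of the sprung plunger on the stage's -y side, at (-8, -55, 74) mm in the stage's frame when free. It springs outward along y up to 9 mm, 1.5 N per mm. Its aluminium housing behind it spans y = -66 to -90 mm, x = -21 to 5 mm, top 83 mm above the bench.
- stage_home (a point): The point of the stage where the plate's origin lies when fully home: on the stage's origin axis, 56.5 mm above the bench; its axes are those of the stage, and the seated plate's axes coincide with them.
- stage_nose (a point): The point of the stage, 60 mm along +x from stage_home at the same height, where plate_nose lies when the plate is fully home.
- plate: Aluminium slide plate (0.25 to 0.4 kg), loose on the bench, right way up. Origin: on its underside, 14 mm below its top face, z up. The wide part, 100 mm in y, spans x = -52 to 24 mm; the narrow end, 44 mm in y, runs on to x = +60 mm. Underneath, three V grooves, 14 mm wide and 7 mm deep, lie at the balls' (x, y). Two glass slides lie flush in its top.
- plate_grip (a point): In the grey grip bar on the plate's top (60 mm long in x, 14 mm wide in y, from z = 14 to 51 mm): point (-8, 0, 38) mm in the plate's frame, 13 mm below the bar's top, above the middle of the three grooves. Grip here, fingers closing along the plate's y.
- plate_ridge (a point): Tip of the ridge on the plate's +y edge, at (-8, 55.7, 10.5) mm in the plate's frame; another at y = -55.7. 45 degree flanks, 30 mm long. The ridges must be pushed down past the plungers: they meet them with the plate 16 mm above home, need about 10 to 20 N, and from 5 mm above home on the plungers draw the plate down by themselves.
- plate_nose (a point): Middle of the end of the plate's narrow part, at x = 60, y = 0, z = 0 mm in the plate's frame.
- cap: Grey plastic dust cap (about 60 g) standing loose on the stage's light port, between the three balls at about x = -8, y = 0 mm of the stage: a disc 48 mm in diameter and 9 mm thick with an upright round knob 16 mm in diameter, top 52 mm above its underside. Origin: centre of its underside, z up.
- cap_knob (a point): On the axis of the cap's knob, 36 mm above the cap's underside: the height to grip.
- slide_box: Bystander: closed grey slide box 85 x 170 x 35 mm, loose, origin under its centre, long side along its y.
- stain_bottle: Bystander: amber dropper bottle 44 mm in diameter, 85 mm tall, loose, origin under its centre.
- lens_case: Bystander: white round lens case 48 mm in diameter, 68 mm tall, loose, origin under its centre.

How it is judged:
By the outcome, as a careful person would: the job done as asked, in the order asked, and still so for the second after the job is handed in, with the robot touching nothing.
It also fails if it takes over 54 s, if anything falls off the work surface, if the arm or the gripper's body presses on something with over 40 N, if the wrist force passes 120 N, or if a joint passes its speed limit or range.

### The arm

A 6-joint arm with a two-finger parallel gripper is mounted at the origin on the work surface. World frame = base frame: x ahead of the robot, y to its left, z up, the work surface at z = 0. Lengths are in mm, angles in rad, forces in N, time in s.
With the tool pointing down it reaches from about 400 to 925 mm from the base axis. Payload 12.5 kg.
Tool frame: the origin (TCP) lies at the very end of the fingers, on their centre line; the grasp point (between the pads) lies 19 mm behind it; z points along the fingers, y is the line along which they close (so a half turn about z gives the same grasp; the last joint's range is limited). The gripper opens to 95 mm and grips with 3 to 60 N. Pads are 20 mm wide; open, the fingers measure 119 mm over their backs; the gripper's body (75 mm by 180 mm) begins 59 mm behind the grasp point.
Start: joints at [-1.321, 0.491, 1.559, -0, 1.092, -0.106], TCP at [217.737, -585.867, 192.161] pointing down, gripper open.
Joint ranges: [-3.1, 3.1], [-0.84, 2.19], [0.05, 2.79], [-1.13, 4.28], [0.06, 2.93], [-2.69, 2.69]. Speed limits (rad/s): [2.22, 2.22, 2.79, 3.14, 3.14, 3.14].

### API

Orientations are given as [roll, pitch, yaw] about the fixed x, y, z axes, in that order (R = Rz(yaw) Ry(pitch) Rx(roll)).
In Python, from cell import state, imaging, env, spot_in, mark_of gives the robot as it stands. The module is installed in compiled form; this text tells all that it offers.
- The arm moves only by the tool step_arm, never from a script. Its argument "increments" is a list of rows, each an object with "slide": the shift along the tool's x, y, z in m, a list of three; "roll": the turn about the tool's z in rad. A call has 1 to 5 rows; each row is the pose to reach, as a shift and turn from the pose commanded when the call began, along the tool's axes at that moment; what a row does not reach only later rows make up. A row lasts 1/8 s, in which the tool goes at most 62.5 mm and 10.7 degrees, less where a joint would pass 70% of its speed; a pose out of reach is approached as far as the arm can. A call with a gripper value outside its range is refused whole. "fingers" is the opening, from 0 (shut) to 1 (fully open), set as the call begins (left out, the last holds). The fingers move at their own pace and stop on an object; the grip force is fixed at half the most. Time passes only in rows, so rows that repeat a pose let the fingers close. It gives the time, the measured TCP pose, the force, the opening and the grip force at its end, in the units of the state.
- state(): the state, without advancing time (a new reading comes with each control period).
- imaging.read_camera(name): name is "side" or "top"; returns a dict with "color" (420x560x3 uint8, red, green, blue), "z_map" (420x560 float32, mm along the optical axis (not along the pixel's ray), 0 where there is no reading), "intrinsics" (3x3 intrinsics, pixels), "distortion" ([k1, k2, p1, p2, k3] as OpenCV has them; the pictures are not rectified), "camera_from_world" (4x4, takes a point from world to camera coordinates). Camera axes: x right, y up, looking along -z (the intrinsics and any distortion apply to the point x, -y, -z); pixel columns grow to the right and rows downward; lengths in mm; the calibration is good to about 2 mm. A picture is of the moment at which its call begins.
- env.job_done(): hands the job in; it is judged then, once.
Trained networks look in the newest picture that a camera, given by its name, has taken for a name from the list of things; names that differ only in an ending like _2 or _b are one class to them, and where a whole thing is asked for, a point or a joint stands for the part that bears it (a point fixed in the world has none). Each returns a list of dicts, best first, with "confidence" (0 to 1); they miss things now and then, are a little off and sometimes report something else, mostly with a low value. They report only what shows in the picture. A call takes as long as a camera call.
- spot_in(camera, target): "bbox" ([left, top, right, bottom] in pixels, round what is visible of it).
- mark_of(camera, target): "uv" ([column, row] in pixels: a listed point, or the origin of a listed thing).
The state is a dict: "t": time; "joints": joint angles; "qvel": joint speeds; "tau": joint torques, N m; "eef_pos": TCP position; "tcp_rot": TCP orientation; "ft_force": force on the tool from outside, world axes, zero at the start; "moment": the same for the moment, N m; "opening": opening from 0.0 (shut) to 1.0 (fully open); "grip_force": force on a finger pad.
Only numpy, scipy, OpenCV 4.12 (cv2) and the standard library are available. Lean on these libraries where they do the work, as an engineer would, in place of code of your own. Each camera call takes 0.05 s, during which the arm holds its last target. There are 200 camera calls.

## Working session

There is one attempt and no reset: what is moved stays moved. The work goes in short steps, Python scripts to look and compute and a tool call to move; the robot and the scene stay as the last step left them, time stands still between calls to the robot, and variables do not carry over. Pictures are saved under pics/ and viewed, at most 10 in all, crops included, and the job is handed in when it is done.

Besides the shell and the picture viewer there is one more tool, called after "Request:" by a JSON object that holds its "method" and its "body", one argument or row to a line. step_arm: Moves the arm, as the interface text tells. Its arguments: {"type":"object","properties":{"increments":{"type":"array"},"fingers":{"type":"number"}},"required":["increments"]}

```bash
mkdir -p pics; cat > h.py <<'E'
import numpy as np, cv2
from cell import state, imaging, env, spot_in, mark_of
def cam(n): return imaging.read_camera(n)
def cloud(c):
    z=c["z_map"]; h,w=z.shape
    u,v=np.meshgrid(np.arange(w),np.arange(h))
    p=cv2.undistortPoints(np.stack([u,v],-1).reshape(-1,1,2).astype(np.float64),c["intrinsics"],np.array(c["distortion"],float)).reshape(h,w,2)
    P=np.stack([p[...,0]*z,-p[...,1]*z,-z],-1)
    M=np.linalg.inv(c["camera_from_world"])
    W=P@M[:3,:3].T+M[:3,3]; W[z==0]=np.nan
    return W
def ray(c,uv):
    p=cv2.undistortPoints(np.array(uv,float).reshape(1,1,2),c["intrinsics"],np.array(c["distortion"],float)).ravel()
    M=np.linalg.inv(c["camera_from_world"]); return M[:3,3], M[:3,:3]@np.array([p[0],-p[1],-1])
def atz(c,uv,z):
    o,d=ray(c,uv); return o+d*(z-o[2])/d[2]
def proj(c,P):
    q=c["camera_from_world"]@np.append(P,1); q=q[:3]*[1,-1,-1]
    return cv2.projectPoints(q.reshape(1,3),np.zeros(3),np.zeros(3),c["intrinsics"],np.array(c["distortion"],float))[0].ravel()
def save(c,n): cv2.imwrite("pics/"+n,c["color"][...,::-1])
E
python3 - <<'E'
from h import *
np.set_printoptions(precision=1,suppress=True)
s=state();print(s["eef_pos"],s["tcp_rot"],s["opening"],s["ft_force"])
H=dict(ball_single=55,plunger_a_tip=74,stage_home=56.5,stage_nose=56.5,plate_grip=38,plate_ridge=10.5,plate_nose=0,cap_knob=81,cap=45,plate=0,stage=0,slide_box=0,stain_bottle=0,lens_case=0)
for n in("top","side"):
    c=cam(n); save(c,n+"0.png"); M=np.linalg.inv(c["camera_from_world"]);print(n,M[:3,3],M[:3,2])
    for t,z in H.items():
        for m in mark_of(n,t)[:3]: print(t,round(m["confidence"],2),np.array(m["uv"]),atz(c,m["uv"],z))
E
```

```text
[ 217.6 -585.6  191.6] [-3.1 -0.   0.4] 0.9962592455424979 [-0.1 -0.2 -0.3]
top [ 418.1  -11.  1315.6] [-0.2 -0.   1. ]
ball_single 0.9 [337.1 230. ] [ 540.  -164.3   55. ]
ball_single 0.43 [336.5 246.9] [ 489.6 -161.5   55. ]
plunger_a_tip 0.58 [336.2 225.1] [ 552.6 -159.6   74. ]
stage_home 0.62 [335.2 244. ] [ 498.1 -157.7   56.5]
stage_nose 0.88 [336.6 224.1] [ 557.5 -163.    56.5]
stage_nose 0.42 [227.7 238.8] [513.8 162.2  56.5]
plate_grip 0.8 [226.4 243.2] [501.9 168.4  38. ]
plate_ridge 0.79 [207.2 244.2] [500.6 231.5  10.5]
plate_nose 0.75 [231.8 221. ] [573.9 158.2   0. ]
cap_knob 0.7 [337.4 248.8] [ 482.6 -161.    81. ]
cap_knob 0.23 [334.2 241.6] [ 503.5 -152.    81. ]
cap 0.5 [335.  249.6] [ 482.1 -158.1   45. ]
plate 0.81 [226.8 239.8] [515.  172.7   0. ]
stage 0.74 [331.  249.9] [ 483.5 -150.9    0. ]
stage 0.22 [438.2 238.8] [ 517.4 -485.1    0. ]
slide_box 0.79 [295.8 150. ] [803.3 -43.5   0. ]
slide_box 0.19 [230.7 220.7] [574.8 161.7   0. ]
stain_bottle 0.49 [124.8 244.1] [501.6 491.4   0. ]
stain_bottle 0.37 [228.6 241.3] [510.3 167.    0. ]
lens_case 0.82 [437.2 
[... 377 characters left out ...]
1 -169.6   56.5]
stage_nose 0.3 [232. 192.] [497.3 137.3  56.5]
plate_grip 0.58 [234.7 190.7] [506.1 171.   38. ]
plate_grip 0.4 [233.7 202.4] [500.3 108.7  38. ]
plate_ridge 0.87 [230.3 184.9] [494.1 247.2  10.5]
plate_nose 0.86 [256.6 201. ] [573.  162.6   0. ]
plate_nose 0.5 [236.1 201.9] [508.6 164.2   0. ]
cap_knob 0.57 [225.5 255.5] [ 470.3 -172.2   81. ]
cap 0.86 [235.6 264.7] [ 493.5 -168.8   45. ]
cap 0.41 [253.1 258.6] [ 538.4 -151.2   45. ]
plate 0.93 [234.  202.1] [502.  163.8   0. ]
stage 0.55 [236.8 273.1] [ 495.5 -152.5    0. ]
slide_box 0.95 [336.5 237.2] [784.3 -38.1   0. ]
stain_bottle 0.82 [225.9 148.7] [487.1 512.1   0. ]
lens_case 0.8 [246.6 390.6] [ 499.3 -483.     0. ]
```

```bash
python3 - <<'E'
import cv2
a=cv2.imread("pics/top0.png")[190:290,180:380]; b=cv2.imread("pics/side0.png")[150:300,160:310]
cv2.imwrite("pics/t1.png",cv2.resize(a,None,fx=4,fy=4,interpolation=cv2.INTER_CUBIC))
cv2.imwrite("pics/s1.png",cv2.resize(b,None,fx=4,fy=4,interpolation=cv2.INTER_CUBIC))
from h import *
np.set_printoptions(precision=1,suppress=True)
for n in("top","side"):
    c=cam(n);W=cloud(c);x,y,z=W[...,0],W[...,1],W[...,2]
    def seg(name,x0,x1,y0,y1,z0,z1):
        m=(x>x0)&(x<x1)&(y>y0)&(y<y1)&(z>z0)&(z<z1); P=W[m]
        if len(P)<3: print(n,name,len(P));return
        r=cv2.minAreaRect(P[:,:2].astype(np.float32))
        print(n,name,len(P),"med",np.median(P,0),"rect",np.round(r[0],1),np.round(r[1],1),round(r[2],2))
    seg("bench",300,400,0,100,-20,20)
    seg("plate top",400,650,60,270,9,20)
    seg("bar top",400,650,60,270,45,60)
    seg("deck",350,650,-290,-30,40,50)
    seg("base",350,650,-290,-30,25,35)
    seg("housings",350,650,-290,-30,78,88)
    seg("cap disc",440,530,-200,-120,51,58)
    seg("cap knob",440,530,-200,-120,90,105)
    seg("box",700,900,-200,100,28,42)
    seg("bottle",400,600,400,600,20,100)
    seg("lens",400,600,-600,-400,50,80)
E
```

```text
top bench 1081 med [349.4  49.8  -1.2] rect [349.5  50. ] [98.5 96.5] 90.0
top plate top 810 med [503.8 160.9  13.1] rect [513.8 166.8] [111.2 109.3] 86.01
top bar top 92 med [503.3 167.5  50.3] rect [503.5 167.5] [13.7 57.9] 86.23
top deck 2910 med [ 499.  -161.4   43.8] rect [ 496.2 -160.8] [242.5 169.7] 83.17
top base 517 med [ 472.8 -140.4   29. ] rect [ 496.2 -160.2] [250.4 189.4] 83.16
top housings 149 med [ 487.7 -215.3   81.8] rect [ 487.  -160.8] [178.8  25.2] 84.08
top cap disc 132 med [ 486.3 -159.7   54. ] rect [ 482.3 -156.4] [56.5 72.6] 4.14
top cap knob 25 med [ 489.6 -160.8   97.4] rect [ 488.5 -161. ] [14.9 12.3] 2.89
top box 1408 med [790.7 -37.   33.7] rect [792.1 -37.9] [169.4  86.8] 76.94
top bottle 228 med [497.3 483.5  56.7] rect [498.8 491. ] [41.8 43.1] 6.2
top lens 193 med [ 508.8 -479.7   66.2] rect [ 509.3 -480.9] [45.6 41.3] 89.86
side bench 756 med [349.5  47.2   1.1] rect [349.7  50.1] [99.4 99.7] 0.17
side plate top 422 med [502.6 146.6  15.2] rect [510.1 165.2] [110.5 110.3] 84.76
side bar top 83 med [498.4 162.8  51.7] rect [499.  164.4] [18.5 60.3] 80.37
side deck 3127 med [ 503.5 -179.5   46. ] rect [ 492.5 -160.7] [250.8 169.5] 82.7
side base 681 med [ 496.5 -248.7   30.7] rect [ 492.  -161.3] [247.9 189.9] 82.52
side housings 208 med [ 483.1 -220.4   83.2] rect [ 483.5 -163.4] [181.5  26.2] 83.34
side cap disc 183 med [ 482.  -168.6   55.2] rect [ 479.8 -163.2] [75.9 56.5] 82.83
side cap knob 39 med [ 485.1 -164.5   97.7] rect [ 486.1 -162.5] [15.8 15.4] 40.77
side box 1204 med [788.8 -50.5  35.8] rect [790.8 -39.6] [173.2  85.1] 76.8
side bottle 192 med [496.6 478.3  50.9] rect [495.1 481.4] [34.9 45.1] 80.15
side lens 480 med [ 506.5 -490.5   67.8] rect [ 507.2 -484.8] [44.2 41.8] 83.84
```

View pics/t1.png

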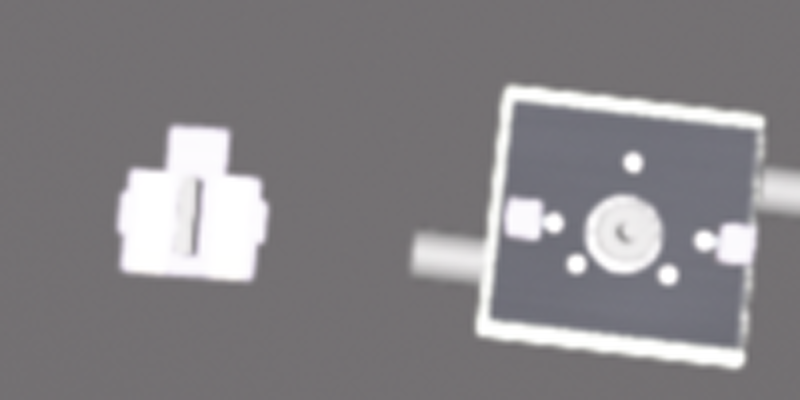

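View pics/s1.png

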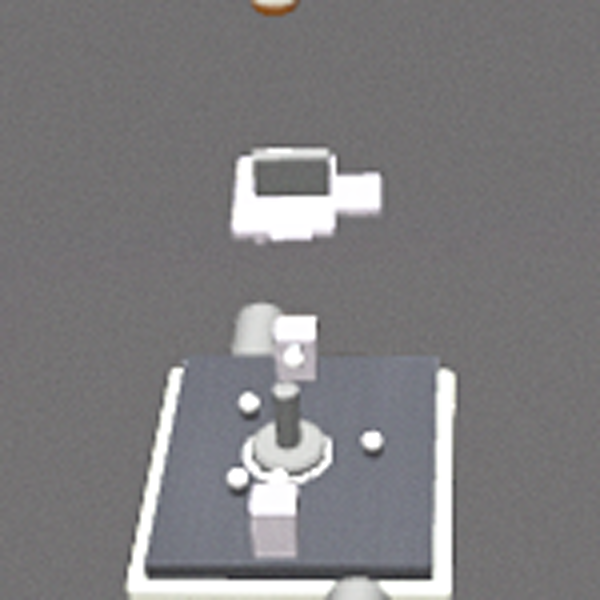

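The top crop shows the plate at about px (190,215) with its narrow end up (+x), and the stage at (625,235) with its single ball up at (633,160). The cap is in the middle and the plungers are at (553,222) and (705,240). The side crop agrees, with the knob upright at (287,415). Next I'll hover over the cap.

```bash
cat >> h.py <<'E'
def inc(p0,yaw0,p1,yaw1):
    d=np.array(p1,float)-p0; c,s=np.cos(yaw0),np.sin(yaw0)
    sl=[c*d[0]+s*d[1], s*d[0]-c*d[1], -d[2]]
    return np.round(np.array(sl)/1000,4), round(yaw0-yaw1,4)
E
python3 - <<'E'
from h import *
s=state();print(s["eef_pos"],s["tcp_rot"])
y0=s["tcp_rot"][2]
for f in (.2,.4,.6,.8,1):
  p0=np.array([217.737,-585.867,192.161]);p1=np.array([487,-162,160])
  print(inc(p0,y0,p0+f*(p1-p0),y0+f*(-.12-y0)))
p1=np.array([487,-162,160]);print(inc(p1,-.12,p1+[0,0,-98],-.12))
E
```

```text
[ 217.73421297 -585.87597247  192.17535184] [3.14144323e+00 4.28267293e-06 3.55790380e-01]
(array([ 0.08  , -0.0607,  0.0064]), np.float64(0.0952))
(array([ 0.16  , -0.1214,  0.0129]), np.float64(0.1903))
(array([ 0.24  , -0.1821,  0.0193]), np.float64(0.2855))
(array([ 0.32  , -0.2428,  0.0257]), np.float64(0.3806))
(array([ 0.4   , -0.3035,  0.0322]), np.float64(0.4758))
(array([ 0.   , -0.   ,  0.098]), 0.0)
```

Request:
{"method": "step_arm", "body": {
  "increments": [
    {"slide":[0.04,-0.03,0.0],"roll":0.05},
    {"slide":[0.08,-0.06,0.0],"roll":0.1},
    {"slide":[0.12,-0.09,0.0],"roll":0.2},
    {"slide":[0.16,-0.12,0.0],"roll":0.3},
    {"slide":[0.2,-0.15,0.0],"roll":0.4}
  ],
  "fingers": 0.45
}}

```text
t: 2.22
eef_pos: [353.6, -374.3, 192.3]
tcp_rot: [3.141, -0.0, -0.048]
ft_force: [-0.1, 0.2, 0.7]
opening: 0.532
grip_force: 0.0
```

```bash
python3 - <<'E'
from h import *
s=state();print(s["eef_pos"],s["tcp_rot"],s["opening"])
y0=-.0442; p0=np.array([217.737,-585.867,192.161])+[ .2*np.cos(.3558)*1e3-.15*np.sin(.3558)*1e3, .2*np.sin(.3558)*1e3+.15*np.cos(.3558)*1e3,0]
print(p0,inc(p0,y0,[487,-162,160],-.12))
E
```

```text
[ 353.64518975 -374.2886688   192.32642338] [ 3.14114638e+00 -3.51427284e-04 -4.77633608e-02] 0.5323667729808195
[ 352.95956763 -375.5937083   192.161     ] (array([ 0.1245, -0.2193,  0.0322]), 0.0758)
```

Request:
{"method": "step_arm", "body": {
  "increments": [
    {"slide":[0.025,-0.044,0.006],"roll":0.02},
    {"slide":[0.05,-0.088,0.013],"roll":0.04},
    {"slide":[0.08,-0.14,0.02],"roll":0.07},
    {"slide":[0.105,-0.185,0.026],"roll":0.076},
    {"slide":[0.124,-0.219,0.032],"roll":0.076}
  ]
}}

```text
t: 2.85
eef_pos: [487.4, -160.4, 160.1]
tcp_rot: [3.141, -0.0, -0.119]
ft_force: [0.9, -0.4, -0.5]
opening: 0.449
grip_force: 0.0
```

```bash
python3 - <<'E'
from h import *
s=state();print(s["eef_pos"],s["tcp_rot"],s["opening"])
for n in("top","side"): save(cam(n),n+"2.png")
b=cv2.imread("pics/side2.png")[180:300,170:330];t=cv2.imread("pics/top2.png")[180:300,260:420]
b=cv2.resize(np.vstack([b,t]),None,fx=2.5,fy=2.5,interpolation=2);cv2.imwrite("pics/s2.png",b)
E
```

```text
[ 487.42948925 -160.43906365  160.11235956] [ 3.14141351e+00 -4.73213664e-04 -1.19218497e-01] 0.44906197590162483
```

View pics/s2.png

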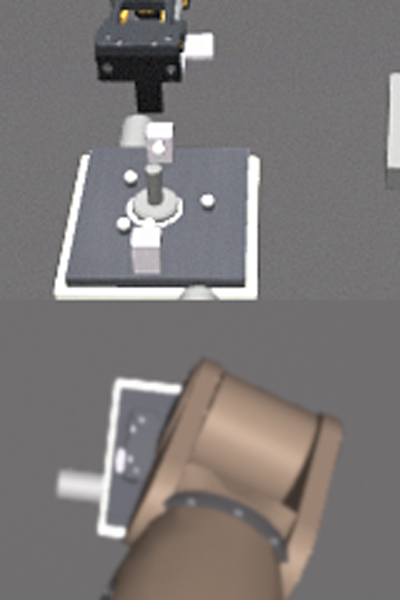

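Side view: the finger at (150,95) hangs straight above the knob at (153,180), so I'll descend and grip.

Request:
{"method": "step_arm", "body": {
  "increments": [
    {"slide":[0,0,0.025]},
    {"slide":[0,0,0.05]},
    {"slide":[0,0,0.075]},
    {"slide":[0,0,0.092]},
    {"slide":[0,0,0.098]}
  ]
}}

```text
invalid input at $.increments[0]: expected keys slide, roll
```

Request:
{"method": "step_arm", "body": {
  "increments": [
    {"slide":[0,0,0]},
    {"slide":[0,0,0]},
    {"slide":[0,0,0]},
    {"slide":[0,0,0]}
  ],
  "fingers": 0.0
}}

```text
invalid input at $.increments[0]: expected keys slide, roll
```

Request:
{"method": "step_arm", "body": {
  "increments": [
    {"slide":[0,0,0.025],"roll":0},
    {"slide":[0,0,0.05],"roll":0},
    {"slide":[0,0,0.075],"roll":0},
    {"slide":[0,0,0.092],"roll":0},
    {"slide":[0,0,0.098],"roll":0}
  ]
}}

```text
t: 3.58
eef_pos: [486.0, -162.7, 61.5]
tcp_rot: [-3.141, 0.001, -0.121]
ft_force: [0.2, 0.2, 0.3]
opening: 0.446
grip_force: 0.0
```

Request:
{"method": "step_arm", "body": {
  "increments": [
    {"slide":[0,0,0],"roll":0},
    {"slide":[0,0,0],"roll":0},
    {"slide":[0,0,0],"roll":0},
    {"slide":[0,0,0],"roll":0}
  ],
  "fingers": 0.0
}}

```text
t: 4.08
eef_pos: [486.8, -162.4, 62.6]
tcp_rot: [3.141, -0.001, -0.12]
ft_force: [-1.7, -1.3, 4.2]
opening: 0.158
grip_force: 30.0
```

Request:
{"method": "step_arm", "body": {
  "increments": [
    {"slide":[0,0,-0.01],"roll":0},
    {"slide":[0,0,-0.03],"roll":0},
    {"slide":[0,0,-0.06],"roll":0},
    {"slide":[0,0,-0.085],"roll":0},
    {"slide":[0,0,-0.1],"roll":0}
  ]
}}

```text
t: 4.7
eef_pos: [486.7, -162.3, 163.8]
tcp_rot: [3.141, -0.002, -0.12]
ft_force: [-0.9, -0.1, 0.2]
opening: 0.157
grip_force: 30.0
```

Request:
{"method": "step_arm", "body": {
  "increments": [
    {"slide":[-0.002,-0.015,0],"roll":0},
    {"slide":[-0.007,-0.05,0],"roll":0},
    {"slide":[-0.013,-0.1,0],"roll":0},
    {"slide":[-0.02,-0.15,0],"roll":0},
    {"slide":[-0.027,-0.2,0],"roll":0}
  ]
}}

```text
t: 5.32
eef_pos: [482.6, 41.8, 161.1]
tcp_rot: [3.141, 0.002, -0.12]
ft_force: [0.9, 0.1, -0.3]
opening: 0.159
grip_force: 30.0
```

Request:
{"method": "step_arm", "body": {
  "increments": [
    {"slide":[-0.007,-0.05,0],"roll":0},
    {"slide":[-0.013,-0.1,0],"roll":0},
    {"slide":[-0.02,-0.15,0],"roll":0},
    {"slide":[-0.027,-0.2,0],"roll":0},
    {"slide":[-0.033,-0.24,0],"roll":0}
  ]
}}

```text
t: 5.95
eef_pos: [478.2, 284.1, 160.9]
tcp_rot: [3.141, 0.002, -0.119]
ft_force: [0.6, 0.1, -0.6]
opening: 0.156
grip_force: 30.0
```

Request:
{"method": "step_arm", "body": {
  "increments": [
    {"slide":[-0.004,-0.03,0.01],"roll":0},
    {"slide":[-0.006,-0.048,0.04],"roll":0},
    {"slide":[-0.006,-0.048,0.075],"roll":0},
    {"slide":[-0.006,-0.048,0.1],"roll":0},
    {"slide":[-0.006,-0.048,0.12],"roll":0}
  ]
}}

```text
t: 6.58
eef_pos: [477.8, 330.3, 39.8]
tcp_rot: [3.14, 0.002, -0.12]
ft_force: [0.7, -0.2, -1.2]
opening: 0.163
grip_force: 30.0
```

```bash
python3 - <<'E'
from h import *
c=cam("side");save(c,"side3.png");s=state();print(s["eef_pos"],s["tcp_rot"],s["opening"],s["ft_force"])
u=proj(c,s["eef_pos"]).astype(int);print(u)
b=c["color"][max(u[1]-60,0):u[1]+60,u[0]-80:u[0]+80,::-1]
cv2.imwrite("pics/s3.png",cv2.resize(b,None,fx=4,fy=4,interpolation=2))
E
```

```text
[476.92015802 329.71521716  37.74388016] [ 3.13823577  0.00478815 -0.11987199] 0.15727338889610823 [-0.60352738 -0.5736233  -2.88875981]
[223 165]
```

View pics/s3.png

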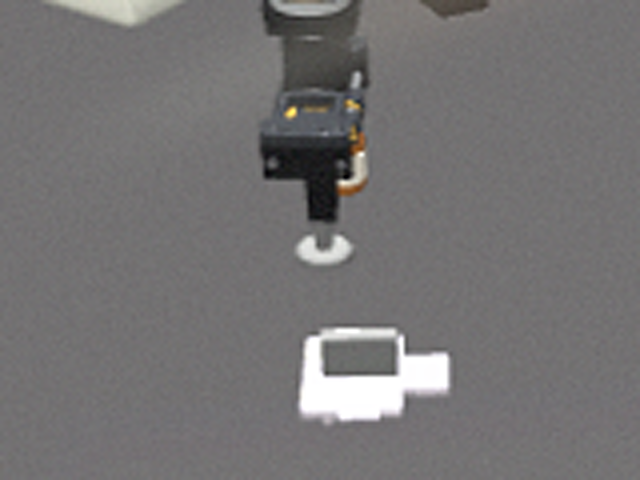

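```bash
python3 - <<'E'
from h import *
np.set_printoptions(precision=1,suppress=True)
c=cam("side");s=state();p=np.array(s["eef_pos"]);print(p)
W=cloud(c)
for r in range(150,178,1): print(r,W[r,223],c["color"][r,223],end="\n")
print(proj(c,p),proj(c,p+[0,0,-8]),proj(c,p+[0,0,-17]))
x,y,z=W[...,0],W[...,1],W[...,2]
m=(abs(x-p[0])<35)&(abs(y-p[1])<35)&(z<60); 
for a in range(0,60,3): 
  k=m&(z>=a)&(z<a+3); print(a,k.sum(),np.nanmean(W[k],0) if k.sum() else "", (np.ptp(x[k]),np.ptp(y[k])) if k.sum() else "")
E
```

```text
[477.3 329.8  39.2]
150 [477.8 250.5 138.7] [29 27 30]
151 [477.1 313.2 100.6] [22 21 22]
152 [476.9 317.3  94.6] [22 21 26]
153 [476.7 313.1  93.3] [33 31 32]
154 [476.5 313.3  89.4] [32 33 34]
155 [476.3 315.7  84.3] [32 28 30]
156 [476.1 313.3  81.9] [26 28 29]
157 [475.8 315.6  76.9] [27 30 26]
158 [475.7 312.5  74.9] [29 31 34]
159 [475.4 321.4  66. ] [32 31 30]
160 [475.2 315.5  65.6] [24 23 25]
161 [474.9 322.5  57.8] [106 106 103]
162 [474.7 319.2  55.9] [106 107 108]
163 [474.5 322.4  50.2] [111 110 106]
164 [474.2 324.2  45.2] [107 109 109]
165 [474.  324.9  41. ] [106 105 103]
166 [473.8 322.8  38.3] [104 102 105]
167 [473.6 320.9  35.6] [95 98 96]
168 [473.3 325.6  28.9] [183 183 179]
169 [473.2 313.3  32.3] [221 223 220]
170 [473.1 307.3  32.1] [216 215 212]
171 [472.9 305.1  29.6] [169 168 167]
172 [472.7 303.   26.9] [115 115 116]
173 [472.1 337.5   1.8] [113 111 111]
174 [471.9 332.5   0.9] [116 115 118]
175 [471.8 323.5   2.5] [117 115 116]
176 [471.7 311.1   6.2] [113 114 113]
177 [471.5 307.    4.8] [116 114 116]
[224.  164.7] [224.1 166.7] [224.3 169. ]
0 108 [477
[... 766 characters left out ...]
22.9  38.3] (np.float64(6.647235203492414), np.float64(0.6608077053447232))
39 4 [478.1 323.3  40.7] (np.float64(6.661151272344057), np.float64(4.8987094185058595))
42 3 [474.2 325.8  43. ] (np.float64(10.158498953796482), np.float64(5.4158849778964395))
45 3 [476.5 324.8  46. ] (np.float64(3.5229289187727773), np.float64(2.8234339925058975))
48 5 [474.5 325.9  49.7] (np.float64(13.473506776225577), np.float64(6.29774299908172))
51 3 [474.7 324.9  52.6] (np.float64(10.316877871652025), np.float64(7.676062613189288))
54 4 [473.1 323.7  55.2] (np.float64(9.789435197974285), np.float64(10.325129164447844))
57 2 [476.6 321.2  58.5] (np.float64(3.3194891964820954), np.float64(2.7376579842111823))
```

Request:
{"method": "step_arm", "body": {
  "increments": [
    {"slide":[0,0,0.01],"roll":0},
    {"slide":[0,0,0.018],"roll":0},
    {"slide":[0,0,0.022],"roll":0},
    {"slide":[0,0,0.022],"roll":0},
    {"slide":[0,0,0.022],"roll":0}
  ]
}}

```text
t: 7.3
eef_pos: [479.7, 330.1, 20.4]
tcp_rot: [-3.141, -0.0, -0.12]
ft_force: [-0.4, 0.5, 0.0]
opening: 0.159
grip_force: 30.0
```

Request:
{"method": "step_arm", "body": {
  "increments": [
    {"slide":[0,0,0.001],"roll":0},
    {"slide":[0,0,0.001],"roll":0},
    {"slide":[0,0,0.0015],"roll":0}
  ]
}}

```text
t: 7.68
eef_pos: [479.5, 330.1, 18.6]
tcp_rot: [3.142, -0.0, -0.12]
ft_force: [1.0, -0.2, -0.7]
opening: 0.156
grip_force: 30.0
```

Request:
{"method": "step_arm", "body": {
  "increments": [
    {"slide":[0,0,0.001],"roll":0},
    {"slide":[0,0,0.0015],"roll":0},
    {"slide":[0,0,0.0015],"roll":0}
  ]
}}

```text
t: 8.05
eef_pos: [479.5, 330.1, 17.1]
tcp_rot: [3.141, -0.0, -0.12]
ft_force: [0.6, -1.0, 1.0]
opening: 0.16
grip_force: 30.0
```

Request:
{"method": "step_arm", "body": {
  "increments": [
    {"slide":[0,0,0],"roll":0},
    {"slide":[0,0,0],"roll":0},
    {"slide":[0,0,0],"roll":0}
  ],
  "fingers": 0.5
}}

```text
t: 8.43
eef_pos: [479.5, 330.1, 17.1]
tcp_rot: [3.142, -0.0, -0.12]
ft_force: [-0.2, -0.2, -0.5]
opening: 0.412
grip_force: 0.0
```

Request:
{"method": "step_arm", "body": {
  "increments": [
    {"slide":[0,0,-0.01],"roll":0},
    {"slide":[0,0,-0.03],"roll":0},
    {"slide":[0,0,-0.06],"roll":0},
    {"slide":[0,0,-0.1],"roll":0},
    {"slide":[0,0,-0.15],"roll":0}
  ]
}}

```text
t: 9.05
eef_pos: [479.1, 329.9, 168.6]
tcp_rot: [3.141, 0.001, -0.12]
ft_force: [0.5, 0.6, -1.1]
opening: 0.498
grip_force: 0.0
```

```bash
python3 - <<'E'
from h import *
np.set_printoptions(precision=2,suppress=True)
def fit(P,L,Wd):  # refine centre+yaw: min area rect after trimming
    r=cv2.minAreaRect(P.astype(np.float32)); return r
for n in("side","top"):
    c=cam(n);W=cloud(c);x,y,z=W[...,0],W[...,1],W[...,2]
    def seg(nm,x0,x1,y0,y1,z0,z1):
        m=(x>x0)&(x<x1)&(y>y0)&(y<y1)&(z>z0)&(z<z1);P=W[m]
        if len(P)<5: return
        r=cv2.minAreaRect(P[:,:2].astype(np.float32))
        q=P[:,:2]-P[:,:2].mean(0); v=np.linalg.svd(q,full_matrices=False)[2][0]
        print(n,nm,len(P),P.mean(0),"rect",np.round(r[0],1),np.round(r[1],1),round(r[2],2),"pca",np.degrees(np.arctan2(v[1],v[0])))
    seg("cap knob",440,520,290,370,40,60); seg("cap disc",440,520,290,370,6,13)
    seg("bar",400,650,60,270,45,58); seg("plate",400,650,60,270,9,20)
    seg("housings",350,650,-290,-30,78,88); seg("deck+base",350,650,-253,-68,25,50)
    seg("balls",350,650,-230,-90,54,65)
E
```

```text
side cap knob 26 [478.24 327.2   49.07] rect [479.  327.4] [14.2 13.7] 32.38 pca -24.968995617695455
side cap disc 70 [478.24 324.73   9.51] rect [477.4 328.8] [47.3 44.2] 88.75 pca -1.6635940565601568
side bar 86 [498.9  164.23  50.36] rect [499.6 165.6] [19.6 59.1] 84.83 pca -4.651529871833629
side plate 428 [504.28 148.38  15.07] rect [510.2 162.9] [107.3 109.9] 86.12 pca 8.120906086616706
side housings 191 [ 483.11 -175.92   82.83] rect [ 483.9 -161.5] [183.4  25.9] 83.59 pca -96.69783117547497
side deck+base 3547 [ 490.63 -169.89   44.19] rect [ 492.3 -162.5] [185.8 204.7] 88.2 pca 33.79085560952939
side balls 79 [ 486.59 -142.26   58.54] rect [ 484.4 -140.4] [96.8 94.2] 15.51 pca -99.6684635273223
top cap disc 26 [477.39 317.99   8.1 ] rect [461.2 333.1] [21.  76.9] 47.25 pca 138.83503459218667
top bar 91 [502.61 167.05  49.65] rect [503.3 167.4] [14.4 57.5] 87.17 pca 176.82333157936938
top plate 799 [505.27 166.81  13.38] rect [513.2 166.6] [111.3 109.1] 84.98 pca -85.120779655319
top housings 142 [ 487.04 -165.79   81.65] rect [ 487.1 -160.7] [178.8  25.2] 84.0 pca 83.8022837195845
top deck+base 3506 [ 493.32 -160.19   42.2 ] rect [ 494.6 -161.8] [199.2 186.8] 83.23 pca -150.13300451282464
top balls 35 [ 482.76 -165.56   58.41] rect [ 482.  -167.5] [83.4 92.2] 47.55 pca 160.66332193582497
```

Request:
{"method": "step_arm", "body": {
  "increments": [
    {"slide":[0.01,0.04,0.0],"roll":-0.01},
    {"slide":[0.021,0.08,0.01],"roll":-0.02},
    {"slide":[0.031,0.12,0.04],"roll":-0.03},
    {"slide":[0.0414,0.159,0.065],"roll":-0.043},
    {"slide":[0.0414,0.159,0.077],"roll":-0.043}
  ]
}}

```text
t: 9.78
eef_pos: [501.2, 165.1, 89.0]
tcp_rot: [3.141, 0.002, -0.08]
ft_force: [-0.3, 0.7, -0.0]
opening: 0.502
grip_force: 0.0
```

Request:
{"method": "step_arm", "body": {
  "increments": [
    {"slide":[0,0,0.025],"roll":0},
    {"slide":[0,0,0.05],"roll":0},
    {"slide":[0,0,0.065],"roll":0},
    {"slide":[0,0,0.071],"roll":0},
    {"slide":[0,0,0.071],"roll":0}
  ]
}}

```text
t: 10.4
eef_pos: [501.6, 167.6, 19.2]
tcp_rot: [3.142, -0.0, -0.077]
ft_force: [-0.2, -0.7, 1.2]
opening: 0.503
grip_force: 0.0
```

```bash
python3 - <<'E'
from h import *
s=state();print(s["eef_pos"],s["tcp_rot"],s["opening"],s["ft_force"])
c=cam("side");u=proj(c,s["eef_pos"]).astype(int)
cv2.imwrite("pics/s4.png",cv2.resize(c["color"][u[1]-50:u[1]+40,u[0]-60:u[0]+60,::-1],None,fx=5,fy=5,interpolation=2))
E
```

```text
[501.63453452 167.55185503  19.24192576] [ 3.14155092e+00 -1.13534055e-04 -7.69161418e-02] 0.5034254075652181 [-0.20334176 -0.70938373  1.18644722]
```

View pics/s4.png

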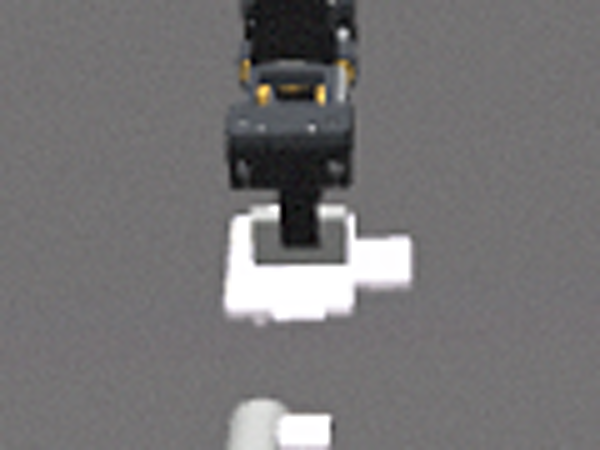

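The finger at (300,220) is centred on the grip bar (250–350). Next I'll grip, lift slowly and carry.

Request:
{"method": "step_arm", "body": {
  "increments": [
    {"slide":[0,0,0],"roll":0},
    {"slide":[0,0,0],"roll":0},
    {"slide":[0,0,0],"roll":0},
    {"slide":[0,0,0],"roll":0},
    {"slide":[0,0,0],"roll":0}
  ],
  "fingers": 0.0
}}

```text
t: 11.08
eef_pos: [501.6, 167.2, 19.2]
tcp_rot: [3.141, -0.0, -0.077]
ft_force: [-0.2, -1.5, 2.2]
opening: 0.142
grip_force: 30.0
```

Request:
{"method": "step_arm", "body": {
  "increments": [
    {"slide":[0,0,-0.003],"roll":0},
    {"slide":[0,0,-0.01],"roll":0},
    {"slide":[0,0,-0.02],"roll":0},
    {"slide":[0,0,-0.03],"roll":0},
    {"slide":[0,0,-0.035],"roll":0}
  ]
}}

```text
t: 11.7
eef_pos: [501.8, 167.3, 55.1]
tcp_rot: [-3.141, -0.001, -0.077]
ft_force: [-0.3, 0.4, -4.6]
opening: 0.145
grip_force: 30.0
```

Request:
{"method": "step_arm", "body": {
  "increments": [
    {"slide":[0,0,-0.01],"roll":0},
    {"slide":[0,0,-0.03],"roll":0},
    {"slide":[0,0.005,-0.055],"roll":0},
    {"slide":[0.0005,0.02,-0.071],"roll":0},
    {"slide":[0.001,0.05,-0.076],"roll":0}
  ]
}}

```text
t: 12.32
eef_pos: [498.8, 116.8, 131.2]
tcp_rot: [-3.141, -0.002, -0.076]
ft_force: [0.5, 0.1, -4.5]
opening: 0.141
grip_force: 30.0
```

Request:
{"method": "step_arm", "body": {
  "increments": [
    {"slide":[0.001,0.035,0],"roll":0.005},
    {"slide":[0.002,0.075,0],"roll":0.01},
    {"slide":[0.003,0.115,0],"roll":0.02},
    {"slide":[0.004,0.155,0],"roll":0.03},
    {"slide":[0.005,0.195,0],"roll":0.04}
  ]
}}

```text
t: 12.95
eef_pos: [488.0, -79.3, 130.3]
tcp_rot: [3.141, 0.0, -0.118]
ft_force: [0.1, 0.8, -3.0]
opening: 0.141
grip_force: 30.0
```

```bash
python3 - <<'E'
from h import *
s=state();print(s["eef_pos"],s["tcp_rot"],s["opening"],s["ft_force"])
print(inc(s["eef_pos"],s["tcp_rot"][2],[485.6,-160.5,130],-.117))
E
```

```text
[487.98265034 -79.34282191 130.26766662] [ 3.14146818e+00  1.72971377e-04 -1.17869757e-01] 0.14138018065725638 [ 0.07170167  0.84942126 -3.03208507]
(array([0.0072, 0.0809, 0.0003]), np.float64(-0.0009))
```

Request:
{"method": "step_arm", "body": {
  "increments": [
    {"slide":[0.003,0.03,0],"roll":0},
    {"slide":[0.005,0.055,0],"roll":0},
    {"slide":[0.006,0.073,0],"roll":0},
    {"slide":[0.0066,0.083,0],"roll":0},
    {"slide":[0.0066,0.083,0],"roll":0}
  ]
}}

```text
t: 13.58
eef_pos: [485.3, -160.9, 130.1]
tcp_rot: [-3.142, 0.0, -0.118]
ft_force: [-0.1, 0.8, -3.9]
opening: 0.138
grip_force: 30.0
```

```bash
python3 - <<'E'
from h import *
np.set_printoptions(precision=1,suppress=True)
s=state();print(s["eef_pos"],s["tcp_rot"],s["opening"],s["ft_force"])
c=cam("side");u=proj(c,s["eef_pos"]).astype(int)
cv2.imwrite("pics/s5.png",cv2.resize(c["color"][u[1]-40:u[1]+80,u[0]-70:u[0]+70,::-1],None,fx=5,fy=5,interpolation=2))
W=cloud(c);x,y,z=W[...,0],W[...,1],W[...,2]
for a,b in((120,130),(155,168),(113,124)):
    m=(abs(x-490)<90)&(abs(y+160)<75)&(z>a)&(z<b);P=W[m]
    r=cv2.minAreaRect(P[:,:2].astype(np.float32));print(a,m.sum(),P.mean(0),r)
for t,h in(("plate_nose",s["eef_pos"][2]-19),("plate_ridge",s["eef_pos"][2]-8.5),("plate_grip",s["eef_pos"][2]+19)):
    for k in mark_of("side",t)[:2]: print(t,k["confidence"],atz(c,k["uv"],h))
E
```

```text
[ 485.3 -160.9  130.1] [-3.1  0.  -0.1] 0.1377690157137396 [-0.1  0.8 -3.9]
120 789 [ 489.2 -178.2  125.7] ((494.923583984375, -163.83633422851562), (108.8012466430664, 112.0828628540039), 83.18158721923828)
155 120 [ 484.  -165.9  161. ] ((483.4468994140625, -164.67787170410156), (21.20949363708496, 59.009010314941406), 84.17813110351562)
113 120 [ 492.  -188.6  122.1] ((495.0722351074219, -163.26412963867188), (107.21236419677734, 112.04270935058594), 82.96780395507812)
plate_nose 0.73 [ 552.1 -168.   111.1]
plate_ridge 0.82 [ 486.5 -106.   121.6]
```

View pics/s5.png

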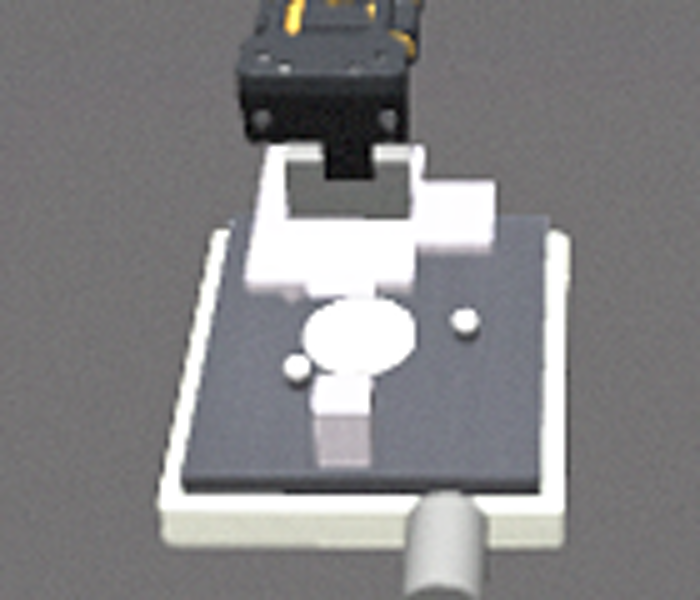

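The side view shows the plate level in the fingers above the stage, with its nose at (455,215) in line with the single ball at (465,322). The x/y offset to the housings is under 1 mm, so I'll lower it to the plungers.

Request:
{"method": "step_arm", "body": {
  "increments": [
    {"slide":[0,0,0.01],"roll":0},
    {"slide":[0,0,0.02],"roll":0},
    {"slide":[0,0,0.028],"roll":0},
    {"slide":[0,0,0.033],"roll":0},
    {"slide":[0,0,0.035],"roll":0}
  ]
}}

```text
t: 14.4
eef_pos: [485.4, -160.6, 94.7]
tcp_rot: [-3.142, 0.0, -0.117]
ft_force: [-1.1, -0.9, -4.0]
opening: 0.143
grip_force: 30.0
```

Request:
{"method": "step_arm", "body": {
  "increments": [
    {"slide":[0,0,0.001],"roll":0},
    {"slide":[0,0,0.002],"roll":0},
    {"slide":[0,0,0.003],"roll":0},
    {"slide":[0,0,0.004],"roll":0},
    {"slide":[0,0,0.005],"roll":0}
  ]
}}

```text
t: 15.02
eef_pos: [485.8, -160.9, 90.4]
tcp_rot: [3.141, -0.001, -0.117]
ft_force: [0.5, -2.3, 1.5]
opening: 0.145
grip_force: 30.0
```

Request:
{"method": "step_arm", "body": {
  "increments": [
    {"slide":[0,0.0005,0.001],"roll":0},
    {"slide":[0,0.0005,0.002],"roll":0},
    {"slide":[0,0.0005,0.003],"roll":0},
    {"slide":[0,0.0005,0.004],"roll":0}
  ]
}}

```text
t: 15.52
eef_pos: [486.2, -161.5, 87.0]
tcp_rot: [3.141, -0.002, -0.117]
ft_force: [-1.2, -0.4, 9.5]
opening: 0.146
grip_force: 30.0
```

Request:
{"method": "step_arm", "body": {
  "increments": [
    {"slide":[0,0,0.001],"roll":0},
    {"slide":[0,0,0.002],"roll":0},
    {"slide":[0,0,0.003],"roll":0},
    {"slide":[0,0,0.004],"roll":0}
  ]
}}

```text
t: 16.02
eef_pos: [485.6, -161.2, 82.1]
tcp_rot: [3.141, -0.001, -0.117]
ft_force: [0.3, -1.3, -1.8]
opening: 0.143
grip_force: 30.0
```

Request:
{"method": "step_arm", "body": {
  "increments": [
    {"slide":[0,0,0.001],"roll":0},
    {"slide":[0,0,0.002],"roll":0},
    {"slide":[0,0,0.003],"roll":0},
    {"slide":[0,0,0.004],"roll":0},
    {"slide":[0,0,0.005],"roll":0}
  ]
}}

```text
t: 16.65
eef_pos: [485.1, -161.0, 76.8]
tcp_rot: [-3.141, 0.001, -0.117]
ft_force: [-0.6, -1.2, -7.5]
opening: 0.146
grip_force: 30.0
```

Request:
{"method": "step_arm", "body": {
  "increments": [
    {"slide":[0,0,0.0005],"roll":0},
    {"slide":[0,0,0.001],"roll":0},
    {"slide":[0,0,0.0015],"roll":0},
    {"slide":[0,0,0.0015],"roll":0}
  ]
}}

```text
t: 17.15
eef_pos: [485.8, -161.3, 75.9]
tcp_rot: [3.141, -0.001, -0.117]
ft_force: [0.4, -2.0, -5.1]
opening: 0.144
grip_force: 30.0
```

Request:
{"method": "step_arm", "body": {
  "increments": [
    {"slide":[0,0,0.0005],"roll":0},
    {"slide":[0,0,0.001],"roll":0},
    {"slide":[0,0,0.001],"roll":0}
  ]
}}

```text
t: 17.52
eef_pos: [486.2, -161.6, 75.3]
tcp_rot: [3.141, -0.002, -0.117]
ft_force: [0.5, -2.7, 5.8]
opening: 0.142
grip_force: 30.0
```

Contact on the balls now shows as +5.8 N. I'll release, with the fingers opening just clear of the bar, then rise.

Request:
{"method": "step_arm", "body": {
  "increments": [
    {"slide":[0,0,0],"roll":0},
    {"slide":[0,0,0],"roll":0},
    {"slide":[0,0,0],"roll":0}
  ],
  "fingers": 0.35
}}

```text
t: 17.9
eef_pos: [485.3, -161.0, 74.5]
tcp_rot: [-3.141, 0.0, -0.117]
ft_force: [0.5, 0.3, 0.2]
opening: 0.34
grip_force: 0.0
```

Request:
{"method": "step_arm", "body": {
  "increments": [
    {"slide":[0,0,-0.01],"roll":0},
    {"slide":[0,0,-0.03],"roll":0},
    {"slide":[0,0,-0.06],"roll":0},
    {"slide":[0,0,-0.1],"roll":0},
    {"slide":[0,0,-0.12],"roll":0}
  ]
}}

```text
t: 18.52
eef_pos: [485.8, -161.3, 197.2]
tcp_rot: [3.141, -0.003, -0.117]
ft_force: [-0.2, 0.2, -0.4]
opening: 0.351
grip_force: 0.0
```

```bash
python3 - <<'E'
from h import *
np.set_printoptions(precision=2,suppress=True)
c=cam("side");s=state();print(s["eef_pos"],s["ft_force"],s["opening"])
cv2.imwrite("pics/s6.png",cv2.resize(c["color"][190:310,165:305,::-1],None,fx=5,fy=5,interpolation=2))
W=cloud(c);x,y,z=W[...,0],W[...,1],W[...,2]
m=(abs(x-490)<75)&(abs(y+162)<60)&(z>66)&(z<76)
P=W[m]
k=(abs(P[:,0]-486)>0)
A=np.c_[P[:,:2]-[486,-162],np.ones(len(P))];
f=np.linalg.lstsq(A,P[:,2],rcond=None)[0];print(len(P),"slope",f[:2],"z",f[2],cv2.minAreaRect(P[:,:2].astype(np.float32)))
m=(abs(x-485)<45)&(abs(y+162)<25)&(z>95)&(z<118);P=W[m];print("bar",m.sum(),P.mean(0),np.median(P,0),cv2.minAreaRect(P[:,:2].astype(np.float32)))
m=(abs(x-485)<45)&(abs(y+162)<95)&(z>78)&(z<90);print("hous z",np.median(z[m]))
m=(abs(x-485)<90)&(abs(y+162)<95)&(z>40)&(z<50);print("deck z",np.median(z[m]))
m=(abs(x-478)<20)&(abs(y-328)<20)&(z>40)&(z<60);print("knob",W[m].mean(0))
E
```

```text
[ 486.43 -161.53  198.91] [ 0.97 -0.38  3.21] 0.3511207157689117
750 slope [-0.01  0.01] z 71.27042832552024 ((496.3049011230469, -162.15396118164062), (112.20169830322266, 111.70552062988281), 83.10016632080078)
bar 192 [ 484.55 -164.43  104.41] [ 484.72 -165.54  105.84] ((484.9165344238281, -161.66110229492188), (20.828601837158203, 59.56964111328125), 79.54487609863281)
hous z 83.3630942967228
deck z 46.031190066055274
knob [nan nan nan]<stdin>:14: RuntimeWarning: Mean of empty slice.
  ret = um.true_divide(
```

View pics/s6.png

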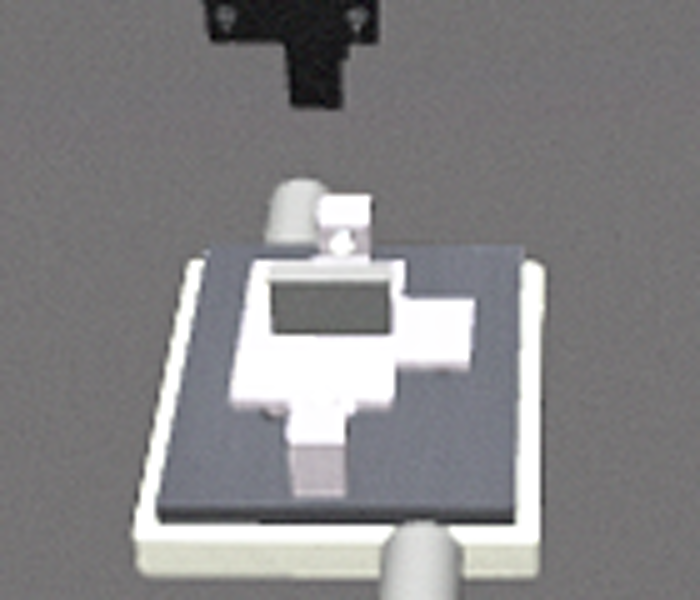

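The plate sits level on the stage with its top at 71.3 mm. This camera reads about 1 mm high, and home is 70.5 mm. Both ridges are under the plungers, at (340,245) and (320,405). Next I'll check the cap, which the arm hides in this view.

Request:
{"method": "step_arm", "body": {
  "increments": [
    {"slide":[-0.02,-0.03,-0.03],"roll":0},
    {"slide":[-0.04,-0.06,-0.06],"roll":0},
    {"slide":[-0.06,-0.09,-0.09],"roll":0},
    {"slide":[-0.06,-0.12,-0.12],"roll":0},
    {"slide":[-0.06,-0.12,-0.14],"roll":0}
  ]
}}

```text
t: 19.2
eef_pos: [439.6, -33.4, 336.1]
tcp_rot: [3.142, -0.001, -0.115]
ft_force: [0.1, 0.3, 0.1]
opening: 0.348
grip_force: 0.0
```

```bash
python3 - <<'E'
from h import *
np.set_printoptions(precision=2,suppress=True)
for n in("top","side"):
    c=cam(n); W=cloud(c);x,y,z=W[...,0],W[...,1],W[...,2]
    def med(nm,x0,y0,r,z0,z1):
        m=(abs(x-x0)<r)&(abs(y-y0)<r)&(z>z0)&(z<z1);print(n,nm,m.sum(),np.median(W[m],0) if m.sum() else "")
    med("knob",478,329,22,35,65);med("disc",478,329,28,5,14);med("bottle",498,488,30,20,95);med("lens",508,-482,30,50,80);med("box",790,-38,90,28,42)
    m=(abs(x-490)<75)&(abs(y+162)<60)&(z>66)&(z<76);P=W[m]
    if len(P)>50:
        for it in range(2):
            A=np.c_[P[:,:2]-[486,-162],np.ones(len(P))];f=np.linalg.lstsq(A,P[:,2],rcond=None)[0];P=P[abs(A@f-P[:,2])<2.5]
        print("plate",len(P),f)
    m=(abs(x-490)<90)&(abs(y+162)<95)&(z>40)&(z<50);P=W[m]
    A=np.c_[P[:,:2]-[486,-162],np.ones(len(P))];print("deck",np.linalg.lstsq(A,P[:,2],rcond=None)[0])
E
```

```text
top knob 29 [480.8  329.43  50.53]
top disc 124 [479.81 327.51   8.44]
top bottle 228 [497.67 483.76  57.01]
top lens 198 [ 509.4  -479.53   66.08]
top box 1399 [790.56 -37.02  33.89]
plate 296 [-0.   -0.   69.46]
deck [-0.   -0.   43.94]
side knob 33 [477.97 326.58  46.72]
side disc 78 [478.67 323.03   9.39]
side bottle 198 [496.15 477.51  50.48]
side lens 478 [ 506.34 -490.38   67.86]
side box 1191 [788.39 -49.15  35.96]
plate 643 [-0.01 -0.   71.16]
deck [-0.    0.   45.99]
```

```bash
python3 -c "
from cell import env
print(env.job_done())"
```

```text
the job is handed in; nothing more can be done
None
```

The job is handed in: the cap stands upright on the bench at about (479, 330) mm, the plate is held fully home under both plungers and released, and the other objects have not moved (plate top 25.2–25.5 mm above the deck against 25.5 nominal; about 19 s of the 54 s used; no judging result was returned).

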